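Pulse the spice grinder

TASK

Open the spice grinder's dust cover all the way until it rests on its stop, set the grinding cup upright and fully down into the grinder's bayonet socket, and turn it clockwise to the green pulse mark, half way to the lock click; do not let it reach the red lock mark. The socket is sprung and would turn the cup back, so finish while still gripping the cup at the green mark: do not let go. Leave the salt shaker and the ramekin alone.

Things in the scene. Friction and masses are not known exactly. Their poses are not given: they have to be found in the camera images.
- grinder: Fixed steel spice grinder, origin under its socket axis, on the worktop; -x is its front (turned to the robot's right), z up. Box 172 (x) by 152 (y) mm, top face 75 mm high, front face 79 mm before the axis, back 93 mm behind. Marks round the socket, at front and again at back: white at the entry gap (0), green 30 deg clockwise (seen from above), red 60 deg.
- socket (a point): Centre of the socket's floor, 50 mm above the worktop; axes as grinder. Mouth: round hole of 69 mm in a black lip 11 mm thick flush with the top face, with entry gaps 17 mm wide (out to 86 mm diameter) at +x and -x. The lugs go down the gaps, then turn clockwise under the lip; the other way is blocked. Sprung balls resist from about 55 deg: the lock click.
- green_mark (a point): Middle of the front green mark, on the top face 54 mm from the socket axis, 30 deg clockwise from the front gap. The cup's pointer stands here when it is turned right.
- cover (a joint): Hinge of the black dust cover, rad: 0 shut, 2.1 on its stop, leaning back. The hinge line is parallel to the grinder's y, 83 mm behind the socket axis, 82 mm above the worktop; the front edge lifts. Cover 150 by 118 by 5 mm, 90 g. Swings freely: falls shut when let go below about 1.4 rad, falls open onto its stop above about 1.7.
- cover_handle (a point): Grip point on the cover's upright orange handle, 16 (x) by 14 (y) mm, 44 mm tall, top 127 mm above the worktop when shut. The point is 136 mm from the hinge line along the cover and 31 mm out from the hinge plane. Axes turn with the cover: z out along the handle (it points to the back once the cover is open), y along the hinge. Pinched across y it can turn between the fingers.
- drive_collar (a joint): Sprung grey collar in the socket floor, rad, 0 at rest, grows clockwise; the cup's lugs push two orange dogs on it. It starts to move when the cup has turned about 0.09 rad from straight, so it reads about 0.43 at the green mark. Return torque 0.08 N m, plus 0.2 N m per rad.
- cup_mid (a point): Centre of the loose grinding cup, half-way up, 50 mm above its foot; z up its axis. 100 mm tall, about 0.2 kg. On top a blue bar handle 54 mm long (x), 28 mm across flats (y), from 62 to 100 mm up. Below it a steel body 72 mm in diameter, and a grey flange 80 mm in diameter, 28 to 35 mm up, with white pointers at +x and -x.
- cup_foot (a point): Centre of the cup's underside; axes as cup_mid. Black neck 64 mm in diameter, 28 mm tall, with two orange lugs at +x and -x (in line with bar and pointers): 12 mm wide, 7 tall, 4 above the foot, reaching 40 mm from the axis. Both ways round fit. Seated, the foot is on the socket floor, the flange 3 mm above the grinder's top, the lugs 3 mm below the lip.
- salt: Glass salt shaker, 45 by 43 by 86 mm, loose, origin at the centre of its underside. Bystander.
- ramekin: White ramekin, 84 mm in diameter, 42 mm tall, loose, origin at the centre of its underside. Bystander.
Things that resemble listed ones, but are neither listed nor needed, are in the scene too. What is shaped like the part that bears cup_mid but purple is not meant.

How it is judged (in metres and radians):
On the way, in this order (a step that is already met when the one before it is completed fails the run):
1. the dust cover rests open on its stop (value of joint cover above 2 rad), for 0.2 s.
2. the cup is fully down in the socket, straight, before it is turned (horizontal distance between cup_foot and socket below 0.005 m and z of cup_foot in the frame of socket below 0.0035 m and angle between the x axis of cup_foot and the x axis of socket, either way round below 0.22 rad), for 0.1 s.
At the end, for the whole second after the job is handed in: Cover on its stop (over 2.0 rad); cup upright, on the socket axis within 5 mm, foot within 4 mm of the socket floor, turned clockwise 0.36 to 0.69 rad (green mark, 30 deg, give or take 9) against the sprung collar (over 0.2 rad), still, and gripped by the fingers (over 2 N) (value of joint cover above 2 rad and horizontal distance between cup_foot and socket below 0.005 m and z of cup_foot in the frame of socket below 0.004 m and angle between cup_foot's own z axis and vertical below 0.1 rad and angle between the x axis of cup_foot and the x axis of socket, either way round between 0.36 and 0.69 rad and value of joint drive_collar above 0.2 rad and contact force between the fingers and cup above 2 N and angular speed of cup below 0.1 rad/s); the arm keeps its last pose, push and grip.
It fails at once if the cup, down in the socket, is turned to the lock click (past 0.9 rad) (horizontal distance between cup_foot and socket below 0.008 m and z of cup_foot in the frame of socket below 0.006 m and angle between the x axis of cup_foot and the x axis of socket, either way round above 0.9 rad).
It fails at once if the salt shaker or the ramekin is moved more than 30 mm or tipped (distance of any of salt, ramekin from where it was at the start of the episode above 0.03 m or angle between any of salt, ramekin's own z axis and vertical above 0.4 rad).
It also fails if it takes over 64 s, if anything falls off the work surface, if the arm or the gripper's body presses on something with over 40 N, if the wrist force passes 120 N, or if a joint passes its speed limit or range.

ROBOT

A 6-joint arm with a two-finger parallel gripper is mounted at the origin on a cart in front of the work surface, level with it; the furniture and walls round the work are solid. World frame = base frame: x ahead of the robot, y to its left, z up, the work surface at z = 0. Lengths are in mm, angles in rad, forces in N, time in s.
With the tool pointing down it reaches from about 425 to 950 mm from the base axis. Payload 14.7 kg.
Tool frame: the origin (TCP) lies between the finger pads; the fingertips stand ahead of it and the grasp point (between the pads) lies 5 mm behind it (r.tip_reach is the z of the fingertips in the tool frame, in mm); z points along the fingers, y is the line along which they close (so a half turn about z gives the same grasp; the last joint's range is limited). The gripper opens to 85 mm and grips with 20 to 120 N. Pads are 22 mm wide; open, the fingers measure 114 mm over their backs; the gripper's body (76 mm by 85 mm) begins 54 mm behind the grasp point. The pads swing forward as they close: fully open they stand 13 mm farther back than shut.
Start: joints at [1.177, 0.48, 1.596, -0, 1.065, -0.047], TCP at [220.904, 611.305, 245.297] pointing down, gripper open.
Joint ranges: [-2.75, 2.75], [-0.82, 2.05], [0.23, 2.67], [-1.56, 4.7], [0.09, 2.69], [-2.92, 2.92]. Speed limits (rad/s): [1.89, 1.89, 2.39, 3.01, 3.01, 3.01].

INTERFACE

Orientations are given as a unit quaternion [w, x, y, z].
In Python, from plant import r gives the robot as it stands. The module is installed in compiled form; this text tells all that it offers.
- The arm moves only by the shell command python3 -m jog 'ROWS' [FORCE]. ROWS is JSON, a list of rows, each a list of 7 numbers: the opening in per cent of the stroke, from 0 (shut) to 100 (fully open), then the shift along the tool's x, y, z in m, then the turn, a rotation vector about the tool's x, y, z in rad. A call has 1 to 20 rows; each row is the pose to reach, as a shift and turn from the pose commanded when the call began, along the tool's axes at that moment; what a row does not reach only later rows make up. A row lasts 1/8 s, in which the tool goes at most 62.5 mm and 10.7 degrees, less where a joint would pass 70% of its speed; a pose out of reach is approached as far as the arm can. A call with a gripper value outside its range is refused whole. The fingers move at their own pace and stop on an object; FORCE is the grip in N (left out, the last holds). Time passes only in rows, so rows that repeat a pose let the fingers close. It gives the time, the measured TCP pose, the force, the opening and the grip force at its end, in the units of the state.
- r.observe(): the state, without advancing time (a new reading comes with each control period).
- r.grab_frame(name): name is "side" or "top" or "wrist"; returns a dict with "image" (400x640x3 uint8, blue, green, red), "range_z" (400x640 float32, mm along the optical axis (not along the pixel's ray), 0 where there is no reading), "camera_matrix" (3x3 intrinsics, pixels), "T" (4x4, takes a point from camera to world coordinates); the wrist camera has in their place "hand_eye" (4x4, takes a point from camera to tool coordinates, whose origin is the TCP and whose axes are the flange's). Camera axes: x right, y up, looking along -z (the intrinsics and any distortion apply to the point x, -y, -z); pixel columns grow to the right and rows downward; lengths in mm; the calibration is good to about 2 mm. A picture is of the moment at which its call begins: read the wrist's pose just before it.
- r.finish_job(): hands the job in; it is judged then, once.
Trained networks look in a picture, given as the dict that the camera call returned (one of the last four; its "shot" number tells which), for a name from the list of things; names that differ only in an ending like _2 or _b are one class to them, and where a whole thing is asked for, a point or a joint stands for the part that bears it (a point fixed in the world has none). Each returns a list of dicts, best first, with "score" (0 to 1); they miss things now and then, are a little off and sometimes report something else, mostly with a low value. They report only what shows in the picture. A call takes as long as a camera call. They do not tell look-alikes from the thing itself.
- r.masks_of(picture, thing): "region" (400x640 bool, what is visible of it).
- r.place_of(picture, thing): "at" ([x, y, z] in mm, in world coordinates, good to about 4 mm: a listed point, or the origin of a listed thing).
The state is a dict: "time_s": time; "joint_pos": joint angles; "joint_velocities": joint speeds; "joint_torque": joint torques, N m; "position": TCP position; "tcp_rot": TCP orientation; "ft_force": force on the tool from outside, world axes, zero at the start; "moment": the same for the moment, N m; "opening": opening from 0.0 (shut) to 1.0 (fully open); "gripper_force": force on a finger pad.
Only numpy, scipy, OpenCV 4.12 (cv2) and the standard library are available. Lean on these libraries where they do the work, as an engineer would, in place of code of your own. Each camera call takes 0.05 s, during which the arm holds its last target. There are 200 camera calls.

## Working session

There is one attempt and no reset: what is moved stays moved. The work goes in short steps, Python scripts to look and compute and a shell command to move; the robot and the scene stay as the last step left them, time stands still between calls to the robot, and variables do not carry over. Pictures are saved under pics/ and viewed, at most 10 in all, crops included, and the job is handed in when it is done.

```bash
mkdir -p pics; cat > h.py <<'E'
import numpy as np,cv2
from plant import r
from scipy.spatial.transform import Rotation as R
def tool():
    s=r.observe();q=s['tcp_rot'];T=np.eye(4);T[:3,:3]=R.from_quat([q[1],q[2],q[3],q[0]]).as_matrix();T[:3,3]=s['position'];return T
def cloud(p,T):
    z=p['range_z'].astype(float);K=p['camera_matrix'];v,u=np.mgrid[0:400,0:640]
    x=(u-K[0,2])/K[0,0]*z;y=(v-K[1,2])/K[1,1]*z
    P=np.stack([x,-y,-z],-1)@T[:3,:3].T+T[:3,3];P[z==0]=np.nan;return P
E
python3 - <<'E'
from h import *
ims=[]
s=r.observe();print(s['time_s'],s['position'],s['tcp_rot'],s['ft_force'],r.tip_reach)
for n in['top','side']:
    p=r.grab_frame(n);cv2.imwrite(f'pics/{n}0.png',p['image']);print(n,p['T'].round(2).tolist(),[k for k in p])
    for t in['grinder','socket','green_mark','cover','cover_handle','cup_mid','cup_foot','salt','ramekin']:
        try:print(n,t,[(np.round(d['at']).tolist(),round(d['score'],2)) for d in r.place_of(p,t)])
        except Exception as e:print(t,e)
E
```

```text
0.0 [220.74122248 610.93270478 244.66241036] [-1.30495785e-04  1.72513011e-01  9.85007043e-01 -6.08127509e-04] [-0.2553906  -0.23580662 -0.24950008] 14.0
top [[-0.03, 0.99, -0.13, 323.46], [-1.0, -0.03, -0.0, -180.07], [-0.01, 0.13, 0.99, 1404.35], [0.0, 0.0, 0.0, 1.0]] ['image', 'range_z', 'camera_matrix', 'T', 'shot']
top grinder [([508.0, 93.0, 0.0], 0.79), ([506.0, 94.0, 53.0], 0.4)]
top socket [([504.0, 94.0, 54.0], 0.73), ([510.0, 92.0, 5.0], 0.64)]
top green_mark [([472.0, 52.0, 81.0], 0.88)]
cover it knows: cover_handle, cup_foot, cup_mid, green_mark, grinder, ramekin, salt, socket
top cover_handle [([503.0, 42.0, 114.0], 0.75)]
top cup_mid [([406.0, -596.0, 52.0], 0.75)]
top cup_foot [([410.0, -598.0, -1.0], 0.9), ([472.0, -375.0, 1.0], 0.84), ([468.0, -373.0, 48.0], 0.65)]
top salt [([440.0, -171.0, -5.0], 0.67)]
top ramekin [([505.0, 92.0, 3.0], 0.6), ([585.0, -238.0, -3.0], 0.57), ([474.0, -373.0, -1.0], 0.17)]
side [[0.94, 0.13, -0.3, 146.74], [-0.33, 0.35, -0.88, -1194.57], [-0.01, 0.93, 0.38, 545.74], [0.0, 0.0, 0.0, 1.0]] ['image', 'range_z', 'camera_matrix', 'T', 'shot']
side grinder [([508.0, 92.0, -1.0], 0.77)]
side socket [([506.0, 99.0, 49.0], 0.65)]
side green_mark [([473.0, 54.0, 73.0], 0.96)]
cover it knows: cover_handle, cup_foot, cup_mid, green_mark, grinder, ramekin, salt, socket
side cover_handle [([498.0, 48.0, 112.0], 0.81)]
side cup_mid [([411.0, -595.0, 51.0], 0.98), ([466.0, -370.0, 48.0], 0.81)]
side cup_foot [([407.0, -597.0, -5.0], 0.62), ([467.0, -371.0, -0.0], 0.56)]
side salt [([444.0, -169.0, -2.0], 0.84)]
side ramekin [([588.0, -244.0, -1.0], 0.71)]
```

View pics/top0.png

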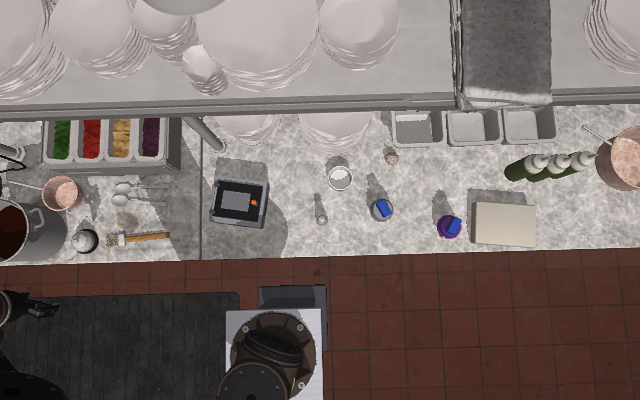

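View pics/side0.png

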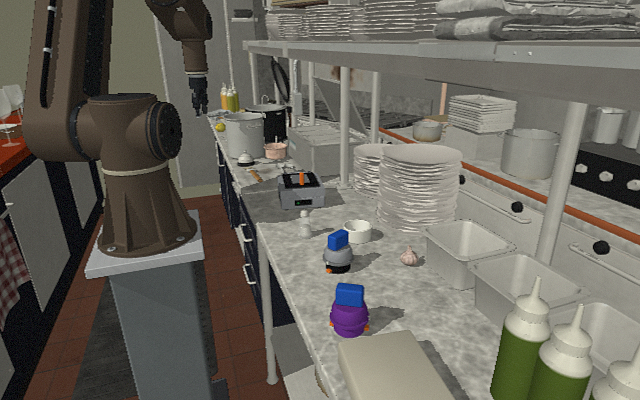

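Two cups show: a steel/grey body with a blue bar at top (381,210) / side (338,252), and a purple one at top (449,227) / side (350,312). The steel one fits the description (grey flange, steel body). I'll confirm it in an enlarged crop and measure poses.

```bash
python3 - <<'E'
from h import *
p=r.grab_frame('top');P=cloud(p,p['T']);s=r.grab_frame('side');S=cloud(s,s['T'])
a=cv2.resize(p['image'][180:250,340:480],(700,350),interpolation=cv2.INTER_CUBIC)
b=cv2.resize(s['image'][220:340,290:410],(350,350),interpolation=cv2.INTER_CUBIC)
cv2.imwrite('pics/crop.png',cv2.resize(np.hstack([a,b]),(800,267)))
def rect(q):
    c,wh,an=cv2.minAreaRect(q[:,:2].astype(np.float32));return np.round(c,1),np.round(wh,1),round(an,1),len(q)
for n,pic,C in(('top',p,P),('side',s,S)):
    m=r.masks_of(pic,'grinder');
    if m:
        m=m[0]['region'];q=C[m];q=q[np.isfinite(q).all(1)];print(n,'grinder',np.percentile(q[:,2],[1,10,50,90,99]).round())
        for lo,hi in((68,80),(80,95),(105,135)):
            k=q[(q[:,2]>lo)&(q[:,2]<hi)]
            if len(k)>4:print(lo,hi,rect(k),k.mean(0).round(1))
    box=(C[...,0]>400)&(C[...,0]<540)&(C[...,1]>-450)&(C[...,1]<-300)
    for lo,hi in((20,58),(65,90),(93,106)):
        k=C[box&(C[...,2]>lo)&(C[...,2]<hi)];print(n,'cup',lo,hi,rect(k) if len(k)>4 else len(k), k.mean(0).round(1) if len(k) else '')
    hsv=cv2.cvtColor(pic['image'],cv2.COLOR_BGR2HSV);o=(hsv[...,0]>3)&(hsv[...,0]<20)&(hsv[...,1]>150)&(C[...,2]>60)&(abs(C[...,0]-505)<90)&(abs(C[...,1]-90)<110)
    k=C[o];print(n,'orange',len(k),k.mean(0).round(1),np.nanmax(k[:,2]) if len(k) else '')
    print('shelf z', np.nanmin(C[(C[...,2]>200)&(abs(C[...,1])<500)&(C[...,0]>450)][:,[0]]) if n=='side' else '')
E
```

```text
top grinder [ 18.  71.  81.  86. 103.]
68 80 (array([508.1, 100.8]), array([173.4, 152.5]), 80.5, 958) [504.4  92.5  75.5]
80 95 (array([509.5, 103.4]), array([169.3, 147.5]), 83.6, 1419) [508.  104.6  83.8]
105 135 (array([497.2,  40.8]), array([15.3, 12.5]), 83.5, 26) [496.5  40.2 123.4]
top cup 20 58 (array([ 468.3, -372.5]), array([77.8, 77.3]), 65.4, 164) [ 461.9 -365.7   45.2]
top cup 65 90 (array([ 467.8, -373.2]), array([55.7, 53.7]), 88.3, 30) [ 465.8 -367.3   74.7]
top cup 93 106 (array([ 469.7, -373.5]), array([52.8, 27.8]), 28.2, 139) [ 469.4 -372.9   98.6]
top orange 33 [496.4  40.3 116.6] 130.941450222183
shelf z 
side grinder [  7.  20.  70.  84. 115.]
68 80 (array([507.6,  98.5]), array([179.7, 151.9]), 81.2, 321) [496.2  57.1  73.8]
80 95 (array([507.9, 102.2]), array([163.7, 116.1]), 80.6, 463) [504.6  93.8  83.1]
105 135 (array([497.9,  39.4]), array([18.8, 10.7]), 72.6, 28) [496.5  34.8 116.5]
side cup 20 58 (array([ 464.7, -391. ]), array([50.1, 77.1]), 71.4, 399) [ 460.  -399.7   41.9]
side cup 65 90 (array([ 469. , -387.5]), array([55.7, 24.1]), 1.3, 181) [ 464.5 -387.5   77.8]
side cup 93 106 (array([ 469.3, -376.5]), array([52. , 27.2]), 27.7, 144) [ 467.2 -380.4   98.4]
side orange 55 [497.5  40.4 103.7] 126.77336382635588
shelf z 614.8497991480293
```

View pics/crop.png

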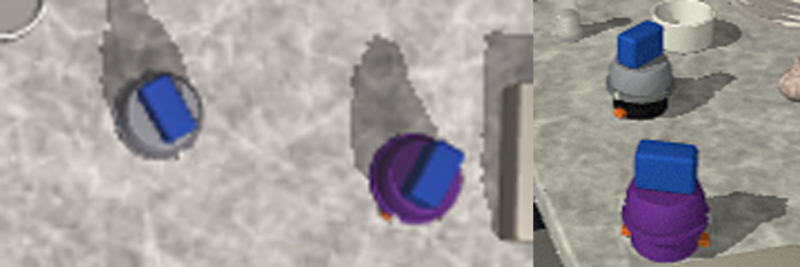

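Crop confirms: the steel cup (crop ~160,110) has a grey flange/steel body with blue bar; the other (415,180) is purple, so not meant. Grinder yaw ≈ 81°, axis ≈ (507,94); handle ≈ (497.5,40.5). I'll go to hover above the handle.

```bash
python3 -m jog '[[100,-0.455,-0.441,0.01,0,0,1.38],[100,-0.455,-0.441,0.01,0,0,1.38],[100,-0.455,-0.441,0.01,0,0,1.38],[100,-0.455,-0.441,0.01,0,0,1.38],[100,-0.455,-0.441,0.01,0,0,1.38],[100,-0.455,-0.441,0.01,0,0,1.38],[100,-0.455,-0.441,0.01,0,0,1.38],[100,-0.455,-0.441,0.01,0,0,1.38],[100,-0.455,-0.441,0.01,0,0,1.38],[100,-0.455,-0.441,0.01,0,0,1.38],[100,-0.455,-0.441,0.01,0,0,1.38],[100,-0.455,-0.441,0.01,0,0,1.38],[100,-0.455,-0.441,0.01,0,0,1.38],[100,-0.455,-0.441,0.01,0,0,1.38],[100,-0.455,-0.441,0.01,0,0,1.38]]' 30
cat >> h.py <<'E'
def wrist(name):
    T=tool();p=r.grab_frame('wrist');cv2.imwrite(f'pics/{name}.png',p['image']);return T,p,cloud(p,T@p['hand_eye'])
def rect(q):
    c,wh,an=cv2.minAreaRect(q[:,:2].astype(np.float32));return np.round(c,1),np.round(wh,1),round(an,1),len(q)
E
python3 - <<'E'
from h import *
T,p,C=wrist('w1');print(T.round(3))
hsv=cv2.cvtColor(p['image'],cv2.COLOR_BGR2HSV);o=(hsv[...,0]>3)&(hsv[...,0]<20)&(hsv[...,1]>150)&(C[...,2]>115)
k=C[o&(C[...,2]<135)];print('handle',rect(k),np.median(k[:,2]))
g=C[(C[...,2]>70)&(C[...,2]<79)&(abs(C[...,0]-507)<110)&(abs(C[...,1]-94)<130)];print('box',rect(g))
g=C[(C[...,2]>81)&(C[...,2]<92)&(abs(C[...,0]-507)<110)&(abs(C[...,1]-94)<130)];print('cov',rect(g))
print([(d['at'],d['score']) for t in('green_mark','cover_handle','grinder') for d in r.place_of(p,t)])
E
```

```text
time_s: 2.98
position: [498.7, 42.7, 235.4]
tcp_rot: [0.0, 0.76, 0.65, 0.0]
ft_force: [-0.3, 1.1, 1.4]
opening: 1.0
gripper_force: 0.0
[[ 1.54000e-01  9.88000e-01  0.00000e+00  4.98703e+02]
 [ 9.88000e-01 -1.54000e-01  0.00000e+00  4.27300e+01]
 [ 0.00000e+00  0.00000e+00 -1.00000e+00  2.35398e+02]
 [ 0.00000e+00  0.00000e+00  0.00000e+00  1.00000e+00]]
handle (array([497.2,  42.1]), array([14.9, 13.5]), 82.2, 399) 127.08862828003765
box (array([506.7, 100.2]), array([172.8, 152.7]), 80.9, 10426)
cov (array([507.4, 105.1]), array([160. , 118.3]), 80.7, 29095)
[([470.8, 52.1, 74.5], 0.73), ([496.9, 46.5, 111.4], 0.83), ([509.7, 93.5, 0.1], 0.97)]
```

View pics/w1.png

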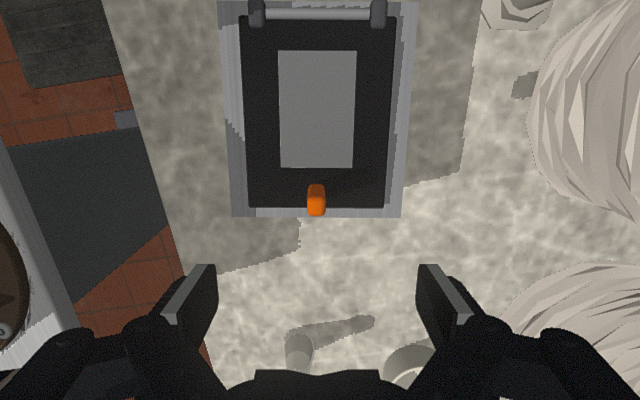

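Wrist view: orange handle at (316,200), cover shut, hinge at top (320,12); numbers match the given sizes. Descend and grip the handle.

```bash
python3 -m jog '[[60,-0.001,-0.0015,0.05,0,0,0],[50,-0.001,-0.0015,0.10,0,0,0],[40,-0.001,-0.0015,0.125,0,0,0],[40,-0.001,-0.0015,0.125,0,0,0],[40,-0.001,-0.0015,0.125,0,0,0],[0,-0.001,-0.0015,0.125,0,0,0],[0,-0.001,-0.0015,0.125,0,0,0],[0,-0.001,-0.0015,0.125,0,0,0],[0,-0.001,-0.0015,0.125,0,0,0],[0,-0.001,-0.0015,0.125,0,0,0],[0,-0.001,-0.0015,0.125,0,0,0]]' 25
python3 - <<'E'
import numpy as np
a0=np.arctan2(31,136);R=139.5
for t in range(0,116,5):
    a=a0+np.radians(t);print(t,round((R*np.cos(a0)-R*np.cos(a))/1000,3),round((R*np.sin(a0)-R*np.sin(a))/1000,3),end=' | ')
E
```

```text
time_s: 4.55
position: [498.1, 41.2, 111.5]
tcp_rot: [0.001, 0.76, 0.65, 0.001]
ft_force: [-0.7, 0.1, 8.4]
opening: 0.161
gripper_force: 28.8
0 0.0 0.0 | 5 0.003 -0.012 | 10 0.007 -0.023 | 15 0.013 -0.034 | 20 0.019 -0.045 | 25 0.026 -0.055 | 30 0.034 -0.064 | 35 0.042 -0.072 | 40 0.052 -0.08 | 45 0.062 -0.087 | 50 0.072 -0.093 | 55 0.083 -0.098 | 60 0.095 -0.102 | 65 0.107 -0.105 | 70 0.119 -0.107 | 75 0.131 -0.108 | 80 0.143 -0.108 | 85 0.155 -0.107 | 90 0.167 -0.105 | 95 0.179 -0.102 | 100 0.19 -0.098 | 105 0.201 -0.092 | 110 0.212 -0.086 | 115 0.222 -0.079 |
```

```bash
python3 -m jog '[[0,0.003,0,-0.012,0,0,0],[0,0.007,0,-0.023,0,0,0],[0,0.013,0,-0.034,0,0,0],[0,0.019,0,-0.045,0,0,0],[0,0.026,0,-0.055,0,0,0],[0,0.034,0,-0.064,0,0,0],[0,0.042,0,-0.072,0,0,0],[0,0.052,0,-0.080,0,0,0],[0,0.062,0,-0.087,0,0,0],[0,0.072,0,-0.093,0,0,0],[0,0.083,0,-0.098,0,0,0],[0,0.095,0,-0.102,0,0,0]]'
python3 - <<'E'
from h import *
T,p,C=wrist('w2')
E
```

```text
time_s: 6.05
position: [513.2, 135.3, 213.7]
tcp_rot: [0.001, 0.76, 0.65, 0.001]
ft_force: [8.7, -3.3, -1.9]
opening: 0.159
gripper_force: 24.9
```

View pics/w2.png

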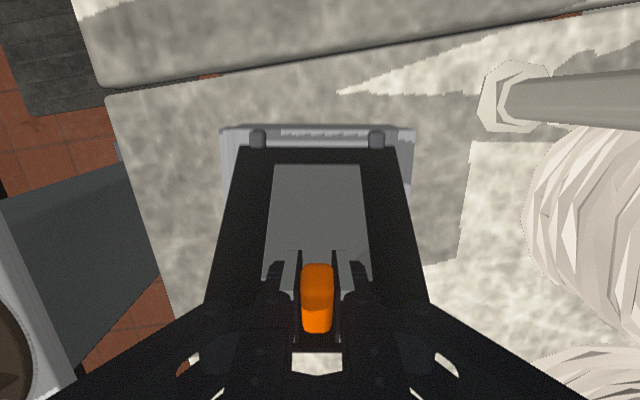

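Handle (318,298) is between the pads and the cover is lifting. Continue to ~110° and release onto the stop.

```bash
python3 -m jog '[[0,0.012,0,-0.003,0,0,0],[0,0.024,0,-0.005,0,0,0],[0,0.036,0,-0.006,0,0,0],[0,0.048,0,-0.006,0,0,0],[0,0.060,0,-0.005,0,0,0],[0,0.072,0,-0.003,0,0,0],[0,0.084,0,0,0,0,0],[0,0.095,0,0.004,0,0,0],[0,0.106,0,0.010,0,0,0],[0,0.117,0,0.016,0,0,0],[0,0.117,0,0.016,0,0,0],[35,0.117,0,0.016,0,0,0],[35,0.117,0,0.016,0,0,0],[35,0.117,0,0.016,0,0,0],[35,0.117,0,0.016,0,0,0],[35,0.117,0,0.016,0,0,0]]'
python3 - <<'E'
from h import *
p=r.grab_frame('side')
hsv=cv2.cvtColor(p['image'],cv2.COLOR_BGR2HSV);C=cloud(p,p['T'])
cv2.imwrite('pics/s1.png',cv2.resize(p['image'][100:260,220:400],(720,640))[:600])
print([(d['at'],d['score']) for d in r.place_of(p,'cover_handle')])
m=(abs(C[...,0]-515)<70)&(C[...,1]>165)&(C[...,1]<290)&(C[...,2]>85)&(C[...,2]<240)&(p['image'].max(-1)<60)
k=C[m];g=np.array([.156,.988]);a=(k[:,:2]-[505.6,93.3])@g;print(len(k));
for z in range(90,240,10):
    q=a[abs(k[:,2]-z)<5]; print(z,np.percentile(q,[10,50,90]).round() if len(q) else '')
E
```

```text
time_s: 8.1
position: [530.1, 250.5, 196.3]
tcp_rot: [-0.0, 0.76, 0.65, -0.0]
ft_force: [0.5, -0.1, 1.0]
opening: 0.351
gripper_force: 0.2
[([536.8, 263.4, 190.2], 0.69)]
1239
90 [80. 83. 87.]
100 [83. 87. 92.]
110 [88. 92. 97.]
120 [ 91.  97. 102.]
130 [ 98. 101. 107.]
140 [102. 106. 111.]
150 [107. 111. 115.]
160 [111. 115. 120.]
170 [115. 119. 124.]
180 [119. 124. 130.]
190 [123. 129. 133.]
200 [129. 133. 137.]
210 [132. 137. 143.]
220 [136. 142. 150.]
230 [143. 149. 155.]
```

View pics/s1.png

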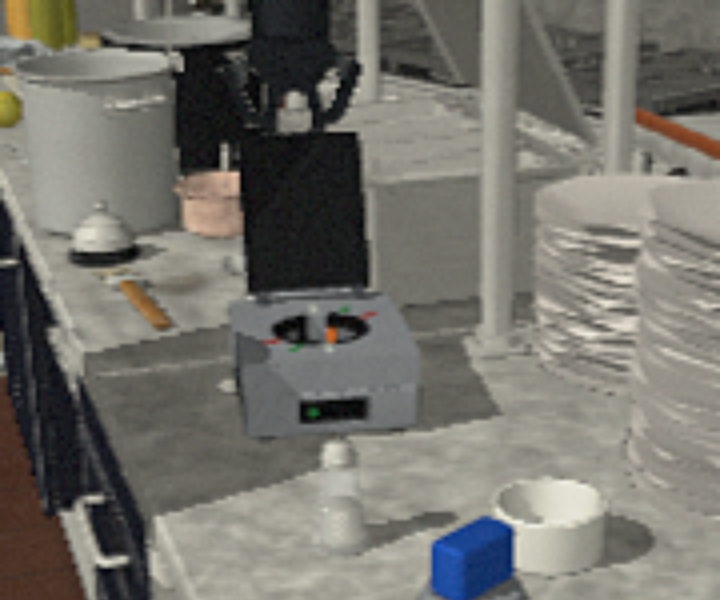

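Cover is standing open (crop 305,210), socket visible (320,325). Retreat upward and check the angle precisely.

```bash
python3 -m jog '[[60,0.01,0,-0.03,0,0,0],[60,0.02,0,-0.09,0,0,0],[60,0.02,0,-0.13,0,0,0],[60,0.02,0,-0.13,0,0,0]]'
cat > cov.py <<'E'
from h import *
p=r.grab_frame('side');C=cloud(p,p['T'])
m=(abs(C[...,0]-515)<55)&(C[...,1]>165)&(C[...,1]<290)&(C[...,2]>100)&(C[...,2]<205)&(p['image'].max(-1)<60)
k=C[m];a=(k[:,:2]-[505.6,93.3])@[.156,.988];print('cover',len(k),np.pi/2+np.arctan(np.polyfit(k[:,2],a,1)[0]))
w=cv2.PCACompute2(np.stack([a,k[:,2]],1),None)[1][0];print(np.arctan2(abs(w[1]),-abs(w[0])))
print([(d['at'],d['score']) for d in r.place_of(p,'cover_handle')])
E
python3 cov.py
```

```text
time_s: 8.7
position: [534.7, 271.0, 329.6]
tcp_rot: [0.001, 0.76, 0.65, 0.003]
ft_force: [0.4, 0.1, -0.4]
opening: 0.599
gripper_force: 0.0
cover 851 2.1009242070543186
2.1058807857766126
[([534.6, 270.0, 182.5], 0.91)]
```

```bash
python3 -m jog '[[100,-0.06,-0.001,0,0,0,0],[100,-0.12,-0.001,0,0,0,0],[100,-0.18,-0.001,0,0,0,0],[100,-0.24,-0.001,0.02,0,0,0],[100,-0.28,-0.001,0.03,0,0,0],[100,-0.28,-0.001,0.03,0,0,0],[100,-0.28,-0.001,0.03,0,0,0]]'
python3 - <<'E'
from h import *
T,p,C=wrist('w3');print(T.round(3))
img=p['image']
z=C[...,2];near=(np.hypot(C[...,0]-505.6,C[...,1]-93.3)<75)
b=C[(z>70)&(z<79)&(abs(C[...,0]-507)<110)&(abs(C[...,1]-94)<130)];print('box',rect(b))
hsv=cv2.cvtColor(img,cv2.COLOR_BGR2HSV)
g=near&(z>68)&(abs(hsv[...,0].astype(int)-60)<15)&(hsv[...,1]>120);rd=near&(z>68)&((hsv[...,0]<8)|(hsv[...,0]>172))&(hsv[...,1]>150)
for n,m in(('green',g),('red',rd)):
    c,l,st,ce=cv2.connectedComponentsWithStats(m.astype(np.uint8))
    for i in range(1,c):
        if st[i,4]>8:print(n,st[i,4],ce[i].round(),np.nanmean(C[l==i],0).round(1))
# floor points -> circle of mouth
f=near&(z<60)&(z>40);print('floor',f.sum(),np.nanmedian(z[f]))
ys,xs=np.where(near);print(xs.min(),xs.max(),ys.min(),ys.max())
c=img[max(ys.min()-10,0):ys.max()+10,xs.min()-10:xs.max()+10];cv2.imwrite('pics/w3c.png',cv2.resize(c,None,fx=2.5,fy=2.5) if c.shape[0]<230 else c);print(c.shape)
print([(d['at'],d['score']) for t in('green_mark','socket') for d in r.place_of(p,t)])
E
```

```text
time_s: 9.68
position: [488.5, -5.9, 295.5]
tcp_rot: [-0.001, 0.76, 0.65, -0.0]
ft_force: [0.3, 0.1, -0.3]
opening: 1.001
gripper_force: 0.0
[[ 1.56000e-01  9.88000e-01 -1.00000e-03  4.88514e+02]
 [ 9.88000e-01 -1.56000e-01  0.00000e+00 -5.94300e+00]
 [ 0.00000e+00 -2.00000e-03 -1.00000e+00  2.95530e+02]
 [ 0.00000e+00  0.00000e+00  0.00000e+00  1.00000e+00]]
box (array([503.8,  83.4]), array([138.5, 152.5]), 80.8, 19332)
green 106 [349.  14.] [539.8 135.5  76.7]
green 80 [292. 119.] [471.4  51.8  76.7]
red 101 [370.  38.] [555.9 112.7  76.7]
red 88 [271.  98.] [455.   74.4  76.7]
floor 4436 51.09449864373818
241 398 0 148
(158, 177, 3)
[([474.2, 51.1, 72.7], 0.82), ([503.3, 93.0, 49.1], 0.71)]
```

Marks give the socket axis (505.5, 93.6), yaw 80.8°, both mark pairs agreeing. Now to the cup.

```bash
python3 -m jog '[[100,-0.402,-0.010,0,0,0,0.925],[100,-0.402,-0.010,0,0,0,0.925],[100,-0.402,-0.010,0,0,0,0.925],[100,-0.402,-0.010,0,0,0,0.925],[100,-0.402,-0.010,0,0,0,0.925],[100,-0.402,-0.010,0,0,0,0.925],[100,-0.402,-0.010,0,0,0,0.925],[100,-0.402,-0.010,0,0,0,0.925],[100,-0.402,-0.010,0,0,0,0.925],[100,-0.402,-0.010,0,0,0,0.925],[100,-0.402,-0.010,0,0,0,0.925]]'
cat > cup.py <<'E'
from h import *
T,p,C=wrist('w4');print(T.round(3))
z=C[...,2];near=np.hypot(C[...,0]-469,C[...,1]+373)<60
k=C[near&(z>95)&(z<106)];print('bar',rect(k),np.median(k[:,2]))
c=rect(k)[0];print('d tool',((np.array([c[0],c[1],0])-T[:3,3])@T[:3,:3]).round(1))
k=C[near&(z>20)&(z<60)];print('body',rect(k))
E
python3 cup.py
```

```text
time_s: 11.2
position: [416.9, -400.8, 296.5]
tcp_rot: [0.0, 0.97, 0.243, 0.0]
ft_force: [0.2, 0.4, -1.0]
opening: 0.998
gripper_force: 0.0
[[   0.882    0.472    0.     416.936]
 [   0.472   -0.882   -0.    -400.848]
 [   0.       0.      -1.     296.495]
 [   0.       0.       0.       1.   ]]
bar (array([ 468.8, -374.4]), array([52.8, 27.6]), 27.9, 1723) 100.62429661199485
d tool [ 58.2   1.1 296.5]
body (array([ 468.6, -374.3]), array([78.8, 79.2]), 64.6, 1085)
```

```bash
python3 -m jog '[[100,0.058,0.001,0.03,0,0,0],[100,0.058,0.001,0.09,0,0,0],[100,0.058,0.001,0.15,0,0,0],[80,0.058,0.001,0.195,0,0,0],[70,0.058,0.001,0.214,0,0,0],[70,0.058,0.001,0.214,0,0,0],[0,0.058,0.001,0.214,0,0,0],[0,0.058,0.001,0.214,0,0,0],[0,0.058,0.001,0.214,0,0,0],[0,0.058,0.001,0.214,0,0,0],[0,0.058,0.001,0.214,0,0,0],[0,0.058,0.001,0.214,0,0,0],[0,0.058,0.001,0.214,0,0,0]]' 60
python3 -m jog '[[0,0,0,-0.03,0,0,0],[0,0,0,-0.09,0,0,0],[0,0,0,-0.15,0,0,0],[0,0,0,-0.15,0,0,0]]'
python3 -c "
from h import *
print(tool().round(4))"
```

```text
time_s: 12.88
position: [469.0, -376.0, 84.0]
tcp_rot: [0.001, 0.97, 0.242, 0.001]
ft_force: [0.1, 1.0, 10.0]
opening: 0.319
gripper_force: 61.6
time_s: 13.38
position: [470.2, -377.1, 238.0]
tcp_rot: [0.004, 0.97, 0.242, 0.003]
ft_force: [0.9, 0.1, -0.7]
opening: 0.316
gripper_force: 60.4
[[ 8.824000e-01  4.704000e-01  7.000000e-03  4.702028e+02]
 [ 4.704000e-01 -8.824000e-01 -6.200000e-03 -3.770738e+02]
 [ 3.300000e-03  8.800000e-03 -1.000000e+00  2.380448e+02]
 [ 0.000000e+00  0.000000e+00  0.000000e+00  1.000000e+00]]
```

```bash
python3 -m jog '[[0,0.253,-0.399,0,0,0,-0.92],[0,0.253,-0.399,0,0,0,-0.92],[0,0.253,-0.399,0,0,0,-0.92],[0,0.253,-0.399,0,0,0,-0.92],[0,0.253,-0.399,0,0,0,-0.92],[0,0.253,-0.399,0,0,0,-0.92],[0,0.253,-0.399,0,0,0,-0.92],[0,0.253,-0.399,0,0,0,-0.92],[0,0.253,-0.399,0,0,0,-0.92],[0,0.253,-0.399,0,0,0,-0.92],[0,0.253,-0.399,0,0,0,-0.92],[0,0.253,-0.399,0,0,0,-0.92]]'
python3 - <<'E'
from h import *
T,p,C=wrist('w5');print(T.round(4))
z=C[...,2]
for lo,hi in((240,270),(190,238)):
    k=C[(z>lo)&(z<hi)&(np.hypot(C[...,0]-505,C[...,1]-93)<60)];print(lo,rect(k) if len(k)>9 else len(k))
b=p['image'].astype(int);m=(b[...,0]>100)&(b[...,0]-b[...,2]>60)&(z>225)&(z<300)
if m.sum()>20:k=C[m];print('blue',rect(k),np.percentile(k[:,2],[5,50,95]))
s=r.grab_frame('side');t=r.grab_frame('top')
for q in(s,t):
    D=cloud(q,q['T']);b=q['image'].astype(int);m=(b[...,0]>100)&(b[...,0]-b[...,2]>60)&(D[...,2]>150)&(np.hypot(D[...,0]-505,D[...,1]-93)<80);k=D[m];print(len(k),rect(k) if len(k)>5 else'')
    print([(d['at'],round(d['score'],2)) for n in('cup_foot','cup_mid') for d in r.place_of(q,n)])
cv2.imwrite('pics/s2.png',np.hstack([cv2.resize(s['image'][80:240,230:390],(400,400)),cv2.resize(p['image'][:,120:520],(400,400))]))
E
python3 cov.py
```

```text
time_s: 14.88
position: [503.7, 95.0, 232.3]
tcp_rot: [0.0, 0.762, 0.647, -0.0]
ft_force: [0.2, -1.1, -1.5]
opening: 0.32
gripper_force: 60.4
[[ 1.616000e-01  9.869000e-01 -0.000000e+00  5.037182e+02]
 [ 9.869000e-01 -1.616000e-01 -1.000000e-04  9.496900e+01]
 [-1.000000e-04  0.000000e+00 -1.000000e+00  2.322848e+02]
 [ 0.000000e+00  0.000000e+00  0.000000e+00  1.000000e+00]]
240 (array([506.4,  97.6]), array([84.7, 56.2]), 15.8, 13777)
190 (array([504.4, 108.9]), array([46.3, 71.1]), 80.9, 7607)
blue (array([502.7,  96.9]), array([53.3, 27.3]), 81.2, 8380) [246.18897589 249.12245564 250.22163461]
90 (array([499.7,  85.4]), array([41.4, 22.8]), 84.5, 90)
[([501.9, 97.5, 147.5], 0.86), ([407.4, -598.6, -2.8], 0.57), ([504.3, 98.9, 198.3], 0.83), ([407.8, -595.9, 48.6], 0.77)]
59 (array([499.4,  78.3]), array([16.2, 28.9]), 75.6, 59)
[([411.9, -596.4, 2.0], 0.95), ([504.2, 95.9, 148.3], 0.65), ([405.0, -596.8, 49.3], 0.79), ([506.7, 92.5, 2.9], 0.74), ([502.2, 96.6, 198.7], 0.65), ([502.9, 96.2, 145.0], 0.6)]
cover 355 2.109031866514285
2.1127123119997924
[([534.7, 272.4, 184.0], 0.78)]
```

View pics/s2.png

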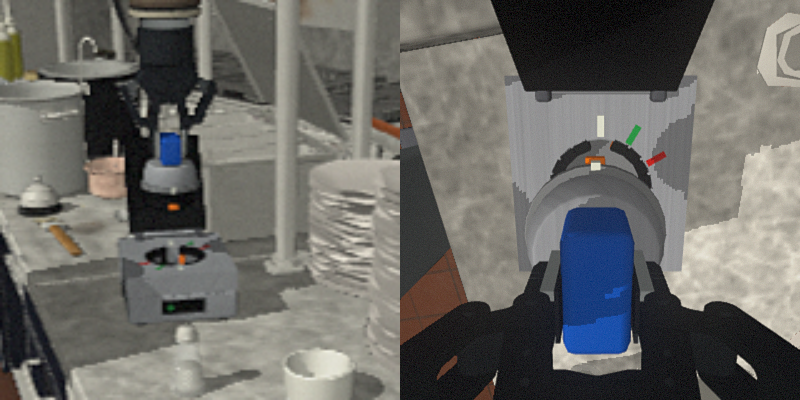

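Cup held upright above the socket (right panel: bar (595,280), lug/pointer (596,160) lined up with white mark (600,125)). Correct by ~(-3,+3) mm and descend to just above the lip.

```bash
python3 -m jog '[[0,-0.003,0.0033,0.02,0,0,0],[0,-0.003,0.0033,0.045,0,0,0],[0,-0.003,0.0033,0.06,0,0,0],[0,-0.003,0.0033,0.06,0,0,0],[0,-0.003,0.0033,0.06,0,0,0],[0,-0.003,0.0033,0.06,0,0,0]]'
cat > rel.py <<'E'
from h import *
T,p,C=wrist('w6');z=C[...,2];h=T[2,3]+16
b=p['image'].astype(int);k=C[(b[...,0]>100)&(b[...,0]-b[...,2]>60)&(abs(z-h)<8)];c=rect(k);print(T[:3,3].round(1),np.degrees(np.arctan2(T[1,0],T[0,0])).round(1),'bar',c,np.median(k[:,2]))
hsv=cv2.cvtColor(p['image'],cv2.COLOR_BGR2HSV);near=np.hypot(C[...,0]-505.5,C[...,1]-93.6)<75
g=near&(z>68)&(z<84)&(abs(hsv[...,0].astype(int)-60)<15)&(hsv[...,1]>120);rd=near&(z>68)&(z<84)&((hsv[...,0]<8)|(hsv[...,0]>172))&(hsv[...,1]>150)
gm,rm=C[g].mean(0),C[rd].mean(0);print('marks',g.sum(),gm.round(1),rd.sum(),rm.round(1),'expected (539.8,135.5) (555.9,112.7)')
d=np.array([505.5,93.6])-c[0];print('d tool',(T[:3,:3].T@[*d,0]).round(1))
E
python3 rel.py
```

```text
time_s: 16.08
position: [507.0, 92.4, 173.1]
tcp_rot: [0.0, 0.762, 0.648, 0.001]
ft_force: [-0.3, 0.1, -1.0]
opening: 0.322
gripper_force: 60.3
[507.   92.4 173.1] 80.8 bar (array([506. ,  94.3]), array([52.8, 27. ]), 80.7, 8199) 189.92834465951174
marks 194 [539.8 135.5  76.7] 223 [536.7 105.4  76.6] expected (539.8,135.5) (555.9,112.7)
d tool [-0.8 -0.4 -0. ]
```

```bash
python3 -m jog '[[0,-0.001,-0.0005,0.01,0,0,0],[0,-0.001,-0.0005,0.018,0,0,0],[0,-0.001,-0.0005,0.026,0,0,0],[0,-0.001,-0.0005,0.033,0,0,0],[0,-0.001,-0.0005,0.037,0,0,0],[0,-0.001,-0.0005,0.039,0,0,0],[0,-0.001,-0.0005,0.039,0,0,0],[0,-0.001,-0.0005,0.039,0,0,0]]'
python3 rel.py
```

```text
time_s: 17.12
position: [505.7, 91.5, 134.0]
tcp_rot: [-0.0, 0.762, 0.648, 0.0]
ft_force: [-5.2, -0.6, 14.0]
opening: 0.315
gripper_force: 62.4
[505.7  91.5 134. ] 80.8 bar (array([504.7,  93.4]), array([53.2, 27.2]), 80.9, 8136) 150.83964057443106
marks 286 [539.7 135.4  76.6] 453 [514.3  96.9  76.6] expected (539.8,135.5) (555.9,112.7)
d tool [0.3 0.8 0. ]
```

Seated (TCP z 134.0, bar top 150.8 incl. 0.6 bias, push 14 N). Turn clockwise 30°.

```bash
python3 -m jog '[[0,0,0,0,0,0,0],[0,0,0,0,0,0,0.09],[0,0,0,0,0,0,0.18],[0,0,0,0,0,0,0.27],[0,0,0,0,0,0,0.36],[0,0,0,0,0,0,0.45],[0,0,0,0,0,0,0.52],[0,0,0,0,0,0,0.53],[0,0,0,0,0,0,0.53],[0,0,0,0,0,0,0.53],[0,0,0,0,0,0,0.53]]'
python3 rel.py; python3 cov.py
```

```text
time_s: 18.55
position: [506.1, 91.7, 134.0]
tcp_rot: [0.0, 0.905, 0.426, 0.0]
ft_force: [-3.7, 2.5, 10.9]
opening: 0.317
gripper_force: 62.1
[506.1  91.7 134. ] 50.4 bar (array([506.6,  93. ]), array([53.4, 27.3]), 50.0, 8488) 150.8155472089299
marks 290 [539.8 135.5  76.6] 288 [556.  112.7  76.7] expected (539.8,135.5) (555.9,112.7)
d tool [-0.2 -1.2 -0. ]
cover 259 2.092686469228111
2.0976900660289104
[]
```

View pics/w6.png

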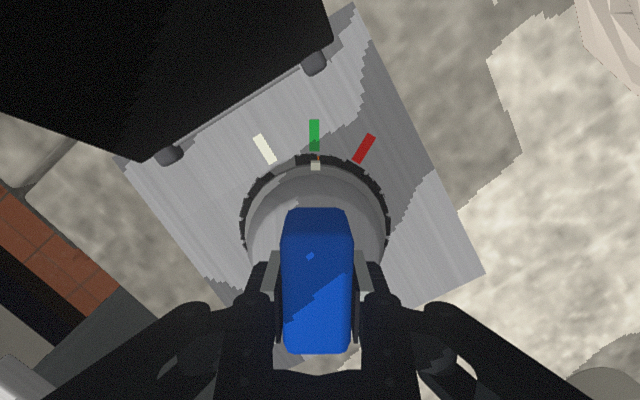

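Pointer (316,165) stands at the green mark (314,135), short of red (364,148). A small orange speck at (318,157) is worth a check on height before handing in.

```bash
python3 - <<'E'
from h import *
T,p,C=wrist('w7');hsv=cv2.cvtColor(p['image'],cv2.COLOR_BGR2HSV)
m=np.zeros((400,640),bool);m[145:175,300:335]=1;m&=(hsv[...,0]>3)&(hsv[...,0]<20)&(hsv[...,1]>120)
ys,xs=np.where(m);print(len(ys),[(x,y,C[y,x].round(1).tolist(),round(float(np.hypot(C[y,x,0]-505.5,C[y,x,1]-93.6)),1)) for x,y in list(zip(xs,ys))[:12]])
print(C[165,316].round(1),C[150,290].round(1)); s=r.observe();print(s['ft_force'],s['moment'],s['gripper_force'],s['position'])
z=C[...,2]; near=np.hypot(C[...,0]-505.5,C[...,1]-93.6)
k=C[(near>37)&(near<39.5)&(z>70)&(z<95)];print('flange z',np.percentile(k[:,2],[10,50,90]))
E
```

```text
10 [(np.int64(317), np.int64(156), [531.8, 123.0, 57.3], 39.4), (np.int64(318), np.int64(156), [532.3, 122.6, 57.4], 39.5), (np.int64(317), np.int64(157), [531.9, 123.2, 62.2], 39.6), (np.int64(318), np.int64(157), [532.3, 122.7, 61.3], 39.5), (np.int64(319), np.int64(157), [533.5, 123.3, 69.1], 40.8), (np.int64(317), np.int64(158), [531.5, 122.6, 61.6], 38.9), (np.int64(318), np.int64(158), [532.0, 122.3, 62.1], 39.1), (np.int64(319), np.int64(158), [533.5, 123.3, 72.2], 40.8), (np.int64(317), np.int64(159), [531.1, 122.2, 62.1], 38.4), (np.int64(318), np.int64(159), [531.6, 121.8, 61.7], 38.4)]
[531.5 123.6  88. ] [524.4 137.4  76.6]
[-3.61206673  2.33063357 11.44643457] [0.43253454 0.66303413 0.10250631] 62.123318910598755 [506.066496    91.74127403 133.98501312]
flange z [77.14089774 85.88736398 86.98027017]
```

The speck is the lug at z≈61, under the lip as it should be when seated. Handing in.

```bash
python3 -c "
from plant import r
print(r.finish_job())"
```

```text
the job is handed in; nothing more can be done
None
```

The job is handed in, with no verdict shown: the cover measured about 2.1 rad (on its stop), and the steel cup is fully seated, turned about 31° clockwise to the green mark and still gripped at about 62 N.

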